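# Nest the empty parts pans on the battery bench

### The job

Clear the bench by nesting the empty handled parts pans: set the empty medium pan inside the large pan where it stands, then the small pan inside the medium one, each sitting flat on the floor of the pan below. Fan the handles: turn each about 45 degrees from the handle below, both the same way round, so that no handle lies over another. Leave the pan that still holds blue cells where it is, and let go of everything.

Things in the scene. Friction and masses are not known exactly. Their poses are not given: they have to be found in the camera images.
- pan_large: Large empty round pan that receives the others. Aluminium, rim 140 mm across, base 120, 40 high, walls and floor 4 mm, about 300 g. Origin: centre of underside, z up. Handle along -x: thin shank, then a yellow sleeve 50 long, 16 wide, 20 tall, 85 to 135 mm from the axis, its middle 35 mm above the underside.
- pan_medium: Medium round pan, empty; 12 mm play all round in the large pan, its underside then 4 mm above that one's. Aluminium, rim 104 mm across, base 88, 50 high, walls and floor 4 mm, about 200 g. Origin: centre of underside, z up. Handle along -x: thin shank, then a yellow sleeve 50 long, 16 wide, 20 tall, 85 to 135 mm from the axis, its middle 45 mm above the underside.
- pan_small: Small round pan, empty, tall; 12 mm play all round in the medium pan, its underside then 4 mm above that one's. Aluminium, rim 70 mm across, base 56, 60 high, walls and floor 4 mm, about 120 g. Origin: centre of underside, z up. Handle along -x: thin shank, then a yellow sleeve 50 long, 16 wide, 20 tall, 85 to 135 mm from the axis, its middle 55 mm above the underside.
- pan_cells: Pan in use, shaped as the medium one but holding four blue battery cells; leave it alone. Aluminium, rim 104 mm across, base 88, 50 high, walls and floor 4 mm, about 400 g. Origin: centre of underside, z up. Handle along -x: thin shank, then a yellow sleeve 50 long, 16 wide, 20 tall, 85 to 135 mm from the axis, its middle 45 mm above the underside.
- pan_large_grip (a point): Middle of the yellow handle sleeve of the large pan, 110 mm from the pan's axis and 35 mm above its underside; sleeve 50 x 16 x 20 mm. The pan can be carried by pinching the sleeve here across its 16 mm width from above.
- pan_medium_grip (a point): Middle of the yellow handle sleeve of the medium pan, 110 mm from the pan's axis and 45 mm above its underside; sleeve 50 x 16 x 20 mm. The pan can be carried by pinching the sleeve here across its 16 mm width from above.
- pan_small_grip (a point): Middle of the yellow handle sleeve of the small pan, 110 mm from the pan's axis and 55 mm above its underside; sleeve 50 x 16 x 20 mm. The pan can be carried by pinching the sleeve here across its 16 mm width from above.

How it is judged (in metres and radians):
At the end, for the whole second after the job is handed in: Medium pan flat in the large, small flat in the medium (centres within 18 mm, tilt under 7 deg, at rest, undersides under 12 mm apart); neighbouring sleeve middles 40 to 130 mm apart, small to large over 85 mm; large pan level, moved under 50 mm (horizontal distance between pan_medium and pan_large below 0.018 m and z of pan_medium in the frame of pan_large between -0.002 and 0.012 m and angle between each of pan_medium, pan_small, pan_large's own z axis and vertical below 0.12 rad and linear speed of each of pan_medium, pan_small below 0.02 m/s and horizontal distance between pan_medium_grip and pan_large_grip between 0.04 and 0.13 m and horizontal distance between pan_small and pan_medium below 0.018 m and z of pan_small in the frame of pan_medium between -0.002 and 0.012 m and horizontal distance between pan_small_grip and pan_medium_grip between 0.04 and 0.13 m and horizontal distance between pan_small_grip and pan_large_grip above 0.085 m and distance of pan_large from where it was at the start of the episode below 0.05 m); the robot touches nothing.
It fails at once if The pan holding cells is moved more than 20 mm or tipped more than 10 degrees (distance of pan_cells from where it was at the start of the episode above 0.02 m or angle between pan_cells's own z axis and vertical above 0.175 rad).
It also fails if it takes over 72 s, if anything falls off the work surface, if the arm or the gripper's body presses on something with over 40 N, if the wrist force passes 120 N, or if a joint passes its speed limit or range.

### The arm

A 6-joint arm with a two-finger parallel gripper is mounted at the origin on the work surface. World frame = base frame: x ahead of the robot, y to its left, z up, the work surface at z = 0. Lengths are in mm, angles in rad, forces in N, time in s.
With the tool pointing down it reaches from about 275 to 825 mm from the base axis. Payload 4.9 kg.
Tool frame: the origin (TCP) lies at the very end of the fingers, on their centre line; the grasp point (between the pads) lies 19 mm behind it; z points along the fingers, y is the line along which they close (so a half turn about z gives the same grasp; the last joint's range is limited). The gripper opens to 85 mm and grips with 20 to 120 N. Pads are 22 mm wide; open, the fingers measure 114 mm over their backs; the gripper's body (76 mm by 85 mm) begins 54 mm behind the grasp point. The pads swing forward as they close: fully open they stand 13 mm farther back than shut.
Start: joints at [-0.134, 0.326, -0.193, 1.052, 0, 1.437], TCP at [550.017, 0.009, 231.281] pointing down, gripper open.
Joint ranges: [-2.65, 2.65], [-0.97, 1.79], [-1.3, 1.35], [-1.93, 2.1], [-1.47, 1.37], [-3.14, 3.14]. Speed limits (rad/s): [2.57, 2.57, 3.14, 3.14, 3.14, 3.14].

### API

Orientations are given as [roll, pitch, yaw] about the fixed x, y, z axes, in that order (R = Rz(yaw) Ry(pitch) Rx(roll)).
In Python, from bench import bot, solve_ik, imaging gives the robot as it stands. Calls block until the motion is done:
- bot.move_ptp(position, orientation): joint-space move of the TCP to a pose.
- bot.movel(position, rot=None, max_speed=150, threshold=None): straight line of the TCP; rot=None keeps the orientation; max_speed is the mean speed in mm/s. With threshold (N) it stops when the force on the tool has changed by that much, and returns True; else False.
- bot.move_j(angles): joint-space move.
- bot.grip(opening, effort=None): opening from 0.0 (shut) to 1.0 (fully open); effort is the grip in N (None keeps the last); returns when the fingers have stopped.
- bot.dwell(seconds).
- solve_ik(position, orientation): joint angles nearest the present ones, or None.
- bot.get_state(): the state.
- imaging.capture(name): name is "scene" or "side" or "wrist"; returns the picture (420x560x3 uint8, blue, green, red); there is no depth.
- imaging.camera_model(name): a dict with "K" (3x3 intrinsics, pixels), "k1" (the pictures are not rectified: a ray, as slopes to the right and down, at radius r is drawn at 1 + k1 r^2 times it, then the intrinsics apply), "position" and "rotation" of the camera in the world. Camera axes: x right, y up, looking along -z (the intrinsics and any distortion apply to the point x, -y, -z); pixel columns grow to the right and rows downward; lengths in mm; the calibration is good to about 2 mm. A picture is of the moment at which its call begins: read the wrist's pose just before it. camera_model takes no time and is no camera call; for the wrist camera it gives the pose at the moment of the call.
A pose or a line that the arm cannot do raises bot.IKError and nothing moves.
- bot.sign_off(): hands the job in; it is judged then, once.
The state is a dict: "t": time; "qpos": joint angles; "joint_velocities": joint speeds; "effort": joint torques, N m; "tcp_pos": TCP position; "orientation": TCP orientation; "contact_force": force on the tool from outside, world axes, zero at the start; "wrist_torque": the same for the moment, N m; "opening": opening from 0.0 (shut) to 1.0 (fully open); "gripper_force": force on a finger pad.
Only numpy, scipy, OpenCV 4.12 (cv2) and the standard library are available. Lean on these libraries where they do the work, as an engineer would, in place of code of your own. Each camera call takes 0.05 s, during which the arm holds its last target. There are 200 camera calls.

## Working session

There is one attempt and no reset: what is moved stays moved. The work goes in short steps, each a Python script; the robot and the scene stay as the last script left them, time stands still between calls to the robot, and variables do not carry over. Pictures are saved under pics/ and viewed, at most 10 in all, crops included, and the job is handed in when it is done.

```bash
mkdir -p pics
python3 - <<'E'
from bench import bot, imaging
import cv2
import numpy as np
a=imaging.capture("scene");b=imaging.capture("side")
cv2.imwrite("pics/scene.png",a);cv2.imwrite("pics/side.png",b)
for n in("scene","side","wrist"):
    m=imaging.camera_model(n);print(n,np.round(m["K"],1).tolist(),m["k1"],np.round(m["position"]),np.round(m["rotation"],3).tolist())
s=bot.get_state();print(s)
E
```

```text
scene [[430.7, 0.0, 281.9], [0.0, 430.7, 207.2], [0.0, 0.0, 1.0]] 0.023751446009128496 [ 938. -411.  821.] [0.663, 0.003, 0.85]
side [[513.4, 0.0, 272.6], [0.0, 513.4, 213.0], [0.0, 0.0, 1.0]] -0.15798748942896781 [ 393. -993.  953.] [0.822, -0.012, -0.126]
wrist [[342.7, 0.0, 283.4], [0.0, 342.7, 213.0], [0.0, 0.0, 1.0]] 0.010910493304498262 [549.  74. 373.] [-0.296, 0.001, -0.002]
{'t': 0.1, 'qpos': array([-1.34197351e-01,  3.26898578e-01, -1.93489394e-01,  1.05198432e+00,
        2.20325843e-05,  1.43657614e+00]), 'joint_velocities': array([-0.00106155, -0.00243556,  0.00132671, -0.00087616, -0.00024398,
       -0.00172164]), 'effort': array([-1.63831678e-04, -4.44239044e+01,  2.63037515e+01,  7.96647771e-03,
       -2.12530945e-04,  1.93304103e-06]), 'tcp_pos': array([5.49481483e+02, 8.96630493e-02, 2.30562346e+02]), 'orientation': array([-3.14003381e+00, -2.32726159e-04,  1.57081896e+00]), 'contact_force': array([ 0.2963655 , -0.42933629,  0.17044357]), 'wrist_torque': array([-0.01105915,  0.01329679,  0.043774  ]), 'gripper_force': 0.0, 'opening': 0.9938073847518213}
```

View pics/scene.png

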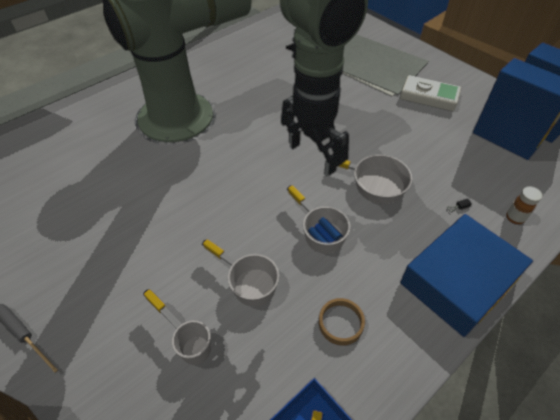

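View pics/side.png

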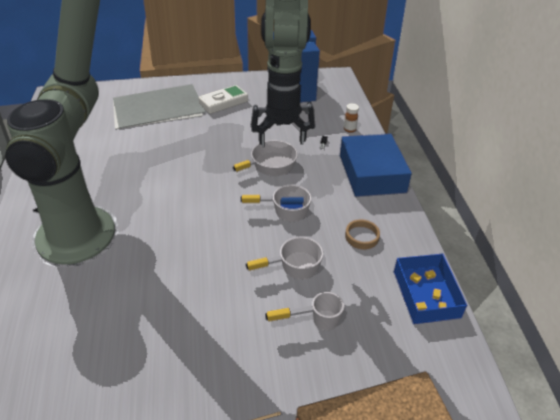

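The scene view shows the large pan at about (383,178), the cells pan at (326,228), the medium at (253,278) and the small at (192,340). In the side view they are at (275,160), (291,203), (301,258) and (328,310). The yellow sleeves are clear in both views, except that the large pan's is half hidden in the scene view.

```bash
cat > h.py <<'E'
import numpy as np, cv2
from scipy.spatial.transform import Rotation as Ro
from bench import bot, imaging, solve_ik
MODE='xyz'
def rot(m):
    r=np.array(m["rotation"]); return r if r.shape==(3,3) else (Ro.from_euler('xyz',r).as_matrix() if MODE=='xyz' else Ro.from_rotvec(r).as_matrix())
def rays(m,uv):
    K=np.array(m["K"]);uv=np.atleast_2d(uv).astype(float)
    p=cv2.undistortPoints(uv[:,None],K,np.array([m["k1"],0,0,0.]))[:,0]
    d=np.c_[p[:,0],-p[:,1],-np.ones(len(p))]@rot(m).T
    return np.array(m["position"],float),d
def onplane(m,uv,z):
    c,d=rays(m,uv); return c+d*((z-c[2])/d[:,2])[:,None]
def tri(ma,ua,mb,ub):
    (c,d),(e,f)=rays(ma,ua),rays(mb,ub);d=d[0];f=f[0]
    s=np.linalg.lstsq(np.c_[d,-f],e-c,rcond=None)[0]
    P,Q=c+s[0]*d,e+s[1]*f; return (P+Q)/2,np.linalg.norm(P-Q)
def proj(m,P):
    p=(np.atleast_2d(P)-np.array(m["position"]))@rot(m); p=p*[1,-1,-1]
    s=p[:,:2]/p[:,2:]; s=s*(1+m["k1"]*(s**2).sum(1,keepdims=True)); K=np.array(m["K"])
    return s*[K[0,0],K[1,1]]+K[:2,2]
def yellow(im,amin=40):
    h=cv2.cvtColor(im,cv2.COLOR_BGR2HSV); k=cv2.inRange(h,(18,140,90),(35,255,255))
    n,l,st,c=cv2.connectedComponentsWithStats(k)
    return [(c[i],st[i,4],np.argwhere(l==i)[:,::-1]) for i in range(1,n) if st[i,4]>amin]
E
python3 - <<'E'
import h; from h import *
im=imaging.capture("wrist");mw=imaging.camera_model("wrist");cv2.imwrite("pics/w0.png",im)
a=cv2.imread("pics/scene.png");b=cv2.imread("pics/side.png");ms=imaging.camera_model("scene");md=imaging.camera_model("side")
for h.MODE in('xyz','rv'):print(h.MODE,onplane(ms,[175,120],0).round(),onplane(md,[75,235],0).round())
h.MODE='xyz'
A=yellow(a,30);B=yellow(b,30)
for h.MODE in('xyz','rv'):
  for x in A:
    for y in B:
      P,g=tri(ms,x[0],md,y[0])
      if g<12: print(h.MODE,x[0].round(),x[1],y[0].round(),y[1],P.round(1),round(g,1))
E
```

```text
xyz [[ 15. -10.   0.]] [[ 1. -3.  0.]]
rv [[324.  94.  -0.]] [[-67.  26.   0.]]
xyz [346. 163.] 33 [242. 165.] 86 [466.7 220.6  18.2] 1.8
xyz [296. 193.] 114 [250. 198.] 104 [473.8  36.9  47.4] 1.3
xyz [213. 248.] 158 [257. 263.] 144 [ 468.3 -196.4   48.4] 0.3
xyz [154. 299.] 195 [278. 314.] 186 [ 496.2 -352.6   58.2] 0.5
xyz [316. 416.] 68 [415. 277.] 47 [ 844.4 -252.7   10.4] 2.6
```

View pics/w0.png

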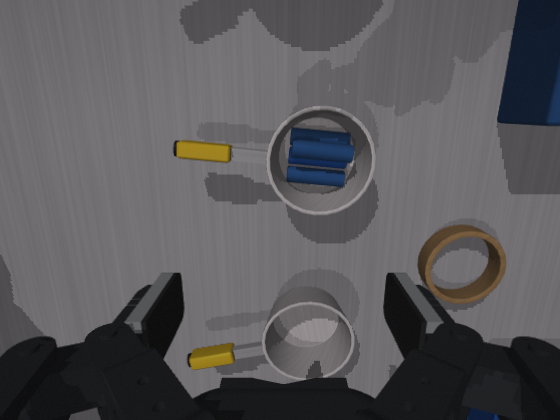

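The wrist view shows the cells pan at (322,160) and the medium pan at (309,340), with image right along +x and up along +y. The yellow sleeves are at (203,151) and (211,356). Next I'll take closer views of the large pan and of the medium and small pair.

Run:
```python
from h import *
import pickle
out={}
for n,p in(("wl",[560,120,290]),("ws",[560,-330,290])):
    t=bot.get_state()["t"]
    bot.move_ptp(p,[3.14159,0,1.5708]); bot.dwell(.2)
    m=imaging.camera_model("wrist");im=imaging.capture("wrist");out[n]=(m,im);cv2.imwrite(f"pics/{n}.png",im)
    print(n,bot.get_state()["t"]-t,np.round(m["position"],1))
    for c,ar,px in yellow(im,100):
        print(c.round(1),ar,[onplane(m,c,z)[0,:2].round(1).tolist() for z in(40,50,60)])
pickle.dump(out,open("w.pkl","wb"))
cv2.imwrite("pics/both.png",cv2.resize(np.hstack([out["wl"][1],out["ws"][1]]),(800,300)))
```

```text
wl 0.85 [559.1 192.6 431.6]
[195.3 105.4] 642 [[462.8, 195.9], [465.3, 195.8], [467.7, 195.7]]
[212.7 244.3] 642 [[471.3, 33.2], [473.5, 37.3], [475.8, 41.4]]
ws 1.9 [ 559.4 -255.2  432.7]
[192.1  46.8] 767 [[464.8, -194.0], [467.2, -195.5], [469.6, -197.1]]
[528.3 108.9] 253 [[826.9, -256.4], [820.1, -256.3], [813.3, -256.3]]
[545.6 155.3] 322 [[856.9, -306.7], [849.4, -305.4], [841.8, -304.1]]
[504.  180.2] 157 [[815.5, -335.3], [809.0, -333.2], [802.5, -331.2]]
[539.3 188.4] 238 [[858.3, -345.1], [850.7, -342.8], [843.0, -340.5]]
[225.8 198.9] 667 [[491.6, -357.3], [493.4, -354.7], [495.1, -352.1]]
```

View pics/both.png

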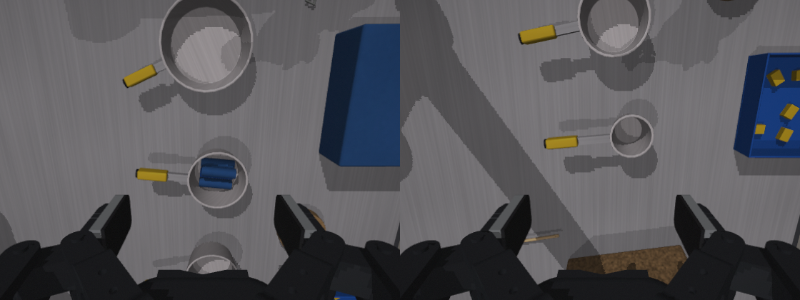

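The left half (`wl`) shows the large pan at about (288,59) full scale, with its sleeve at (195,105). The right half (`ws`) shows the small pan at (323,190) and the medium pan cut off at the top. For the medium I'll fit the rim in `w0`.

```bash
cat > fit.py <<'E'
from h import *
from scipy.optimize import least_squares
def rim(m,im,c,R,z,name):
    """c: approx rim centre px"""
    e=cv2.Canny(cv2.GaussianBlur(cv2.cvtColor(im,cv2.COLOR_BGR2GRAY),(3,3),0),40,100)
    P=onplane(m,np.argwhere(e>0)[:,::-1],z)[:,:2]; x=np.r_[onplane(m,c,z)[0,:2],R]
    for w in(14,8,5):
        Q=P[np.abs(np.hypot(*(P-x[:2]).T)-R)<w]
        x=least_squares(lambda v:np.hypot(*(Q-v[:2]).T)-v[2],x,loss="soft_l1",f_scale=1).x
    print(name,"centre",x[:2].round(1),"R",x[2].round(1),"expect",R,"n",len(Q),"std",np.std(np.hypot(*(Q-x[:2]).T)-x[2]).round(2))
    return x[:2]
E
python3 - <<'E'
from fit import *
import pickle
o=pickle.load(open("w.pkl","rb"))
m0=dict(o["wl"][0]); m0["position"]=[549,74,373]
# exact w0 pose: same camera offset from TCP, same orientation
s=np.array([549.48,.09,230.56]); m0["position"]=s+np.array(o["wl"][0]["position"])-[559.5,119.5,289.5]
print(o["wl"][0]["rotation"],m0["position"])
w0=cv2.imread("pics/w0.png")
L=rim(*o["wl"],(288,59),70,40,"large"); M=rim(m0,w0,(309,338),52,50,"medium"); S=rim(*o["ws"],(323,190),35,60,"small");C=rim(m0,w0,(322,160),52,50,"cells")
M2=rim(*o["ws"],(301,21),52,50,"medium2")
def sl(m,im,near,z):
    c=min(yellow(im,60),key=lambda q:np.hypot(*(q[0]-near)))[0]; return onplane(m,c,z)[0,:2]
for n,c,g in(("L",L,sl(*o["wl"],(195,105),42)),("M",(M+M2)/2,sl(*o["ws"],(192,47),52)),("S",S,sl(*o["ws"],(226,199),62)),("C",C,sl(m0,w0,(203,151),52))):
    d=g-c; print(n,"grip",g.round(1),"dist",np.hypot(*d).round(1),"handle angle deg",np.degrees(np.arctan2(d[1],d[0])).round(1))
E
```

```text
[-0.29605991  0.00094165 -0.00381986] [549.03101619  73.16781605 372.70873547]
large centre [563.4 239.7] R 67.9 expect 70 n 789 std 2.02
medium centre [ 574.8 -175.1] R 50.4 expect 52 n 629 std 2.44
small centre [ 604.7 -343.2] R 33.3 expect 35 n 431 std 2.05
cells centre [583.   24.2] R 50.1 expect 52 n 802 std 2.01
medium2 centre [ 575.6 -174.9] R 50.1 expect 52 n 493 std 2.03
L grip [463.3 195.9] dist 109.3 handle angle deg -156.4
M grip [ 467.7 -195.9] dist 109.5 handle angle deg -169.0
S grip [ 495.4 -351.6] dist 109.6 handle angle deg -175.6
C grip [474.2  35.8] dist 109.4 handle angle deg 173.9
```

Every size check passes: the handle distances are about 109.5 mm and the rims fit. I'll fan clockwise, away from the cells pan, with the medium handle at 158.6° and the small at 113.6°. First I'll pick up the medium pan and carry it to a hover over the large.

```bash
cat > act.py <<'E'
from h import *
PI=np.pi
def ori(deg): return [PI,0,np.radians(deg)]
L=np.array([563.4,239.7]); 
def pick(g,deg,zg,up):
    bot.grip(0.55,60)
    bot.move_ptp([*g,zg+60],ori(deg))
    hit=bot.movel([*g,zg-19],max_speed=120,threshold=10)
    bot.grip(0,100); bot.dwell(.2); s=bot.get_state(); print("hit",hit,"open",s["opening"],"F",s["gripper_force"],"z",s["tcp_pos"],"t",s["t"])
    bot.movel([*g,zg-19+up],max_speed=100); bot.dwell(.3)
    s=bot.get_state();print("lift F",s["contact_force"].round(1),"M",s["wrist_torque"].round(2),s["opening"])
E
python3 - <<'E'
from act import *
g=np.array([467.7,-195.9]); pick(g,191,45,100)
p=L+110*np.array([np.cos(np.radians(158.6)),np.sin(np.radians(158.6))]);print(p)
bot.movel([*p,45-19+100],ori(158.6),max_speed=200);bot.dwell(.4)
s=bot.get_state();print(s["tcp_pos"],s["opening"],s["contact_force"].round(1),s["t"])
a=imaging.capture("side");b=imaging.capture("scene");cv2.imwrite("pics/h.png",np.hstack([cv2.resize(a[60:270,130:410],(400,300)),cv2.resize(b[30:240,240:520],(400,300))]))
cv2.imwrite("pics/h_side.png",a);cv2.imwrite("pics/h_scene.png",b)
E
```

```text
hit False open 0.16873956745206 F 97.69019365310669 z [ 468.08899321 -196.16530863   26.60034252] t 6.2333
lift F [-0.7  0.5 -2.2] M [-0.08  0.19  0.  ] 0.16529021211613631
[460.98386026 279.83644628]
[461.02287113 279.72251669 126.01318435] 0.17034162299890773 [-0.2  0.  -1.7] 10.6083
```

View pics/h.png

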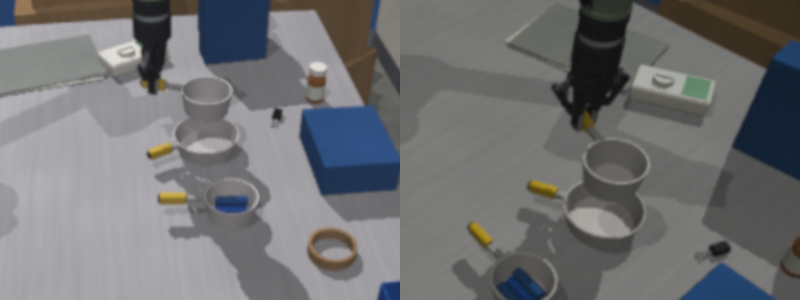

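The medium pan is held level over the large pan. Its rim centre is at about (275,125) in the side view and (391,144) in the scene view. I'll triangulate that as a check and then lower it.

Run:
```python
from act import *
ms=imaging.camera_model("scene");md=imaging.camera_model("side")
P,g=tri(ms,(391,144),md,(275,125));print("held rim centre",P.round(1),g.round(1))
if np.hypot(*(P[:2]-L))>9: raise SystemExit("check")
p=bot.get_state()["tcp_pos"][:2]
bot.movel([*p,50],max_speed=100)
hit=bot.movel([*p,29.5],max_speed=30,threshold=6);s=bot.get_state();print(hit,s["tcp_pos"],s["contact_force"].round(1))
bot.grip(0.5,60);bot.dwell(.3);bot.movel([*p,160],max_speed=150)
bot.move_ptp([505,90,290],ori(90));bot.dwell(.2)
m=imaging.camera_model("wrist");im=imaging.capture("wrist");cv2.imwrite("pics/n1.png",im)
import pickle;pickle.dump((m,im),open("n1.pkl","wb"))
for c,a,_ in yellow(im,100):print(c.round(),a,[onplane(m,c,z)[0,:2].round(1).tolist() for z in(42,56)])
print(proj(m,[*L,50]),bot.get_state()["t"])
```

```text
held rim centre [565.7 241.3 140.5] 1.0
True [460.4837701  279.78157716  30.6404065 ] [-1.  -0.   5.2]
[246.  78.] 692 [[463.5, 195.8], [464.9, 194.7]]
[258. 222.] 637 [[473.2, 34.1], [474.3, 38.8]]
[[343.82502492  29.60953054]] 15.125
```

View pics/n1.png

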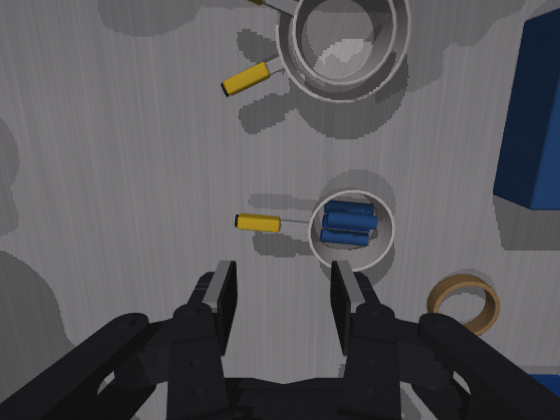

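The medium pan sits inside the large one, with its rim at about (344,32) and its handle turned away. The cells pan is undisturbed. I'll fit the medium rim and fetch the small pan.

Run:
```python
from act import *
from fit import rim
import pickle
m,im=pickle.load(open("n1.pkl","rb"))
M=rim(m,im,(344,32),52,54,"medium nested")
if np.hypot(*(M-L))>13: raise SystemExit("check")
g=np.array([495.4,-351.6]); pick(g,184.4,55,100)
a=np.radians(113.6);p=M+110*np.array([np.cos(a),np.sin(a)]);print(p)
bot.movel([*p,55-19+100],ori(113.6),max_speed=220);bot.dwell(.4)
s=bot.get_state();print(s["tcp_pos"],s["opening"],s["contact_force"].round(1),s["t"])
a=imaging.capture("side");b=imaging.capture("scene");cv2.imwrite("pics/k.png",np.hstack([cv2.resize(a[60:270,130:410],(400,300)),cv2.resize(b[30:240,240:520],(400,300))]))
```

```text
medium nested centre [563.5 241.3] R 50.6 expect 52 n 527 std 2.28
hit False open 0.1679894696294523 F 97.87099957466125 z [ 495.68070882 -352.00007292   36.58576761] t 18.825
lift F [-0.4 -0.9 -1.3] M [-0.07  0.08 -0.01] 0.16807739392000387
[519.45475481 342.0910787 ]
[519.49922476 342.0302152  136.00240984] 0.1702112643310177 [-0.1 -0.6 -0.5] 23.9833
```

View pics/k.png

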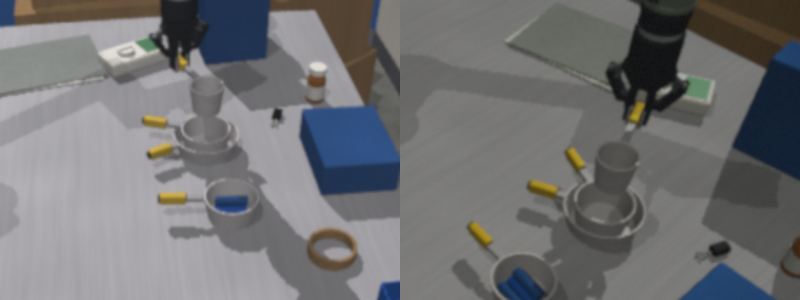

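The small pan is held over the medium, with its rim centre at about (275,120) in the side view and (392,139) in the scene view. The white meter lies beyond the gripper, so I'll check its clearance before lowering.

Run:
```python
from act import *
ms=imaging.camera_model("scene");md=imaging.camera_model("side")
P,g=tri(ms,(392,139),md,(275,120.2));print("held rim centre",P.round(1),g.round(1))
print("meter corners",onplane(md,[[200,103],[223,111],[248,100],[243,86]],15)[:,:2].round().tolist())
if np.hypot(*(P[:2]-[563.5,241.3]))>9: raise SystemExit("check")
p=bot.get_state()["tcp_pos"][:2]
hit=bot.movel([*p,65],max_speed=100,threshold=15)
if hit: raise SystemExit("early hit")
hit=bot.movel([*p,43.5],max_speed=30,threshold=6);s=bot.get_state();print(hit,s["tcp_pos"],s["contact_force"].round(1))
bot.grip(0.45,60);bot.dwell(.3);bot.movel([*p,180],max_speed=150)
bot.move_ptp([505,130,300],ori(90));bot.dwell(.3)
m=imaging.camera_model("wrist");im=imaging.capture("wrist");cv2.imwrite("pics/n2.png",im)
import pickle;pickle.dump((m,im),open("n2.pkl","wb"))
for c,a,_ in yellow(im,100):print(c.round(),a,[onplane(m,c,z)[0,:2].round(1).tolist() for z in(42,56,70)])
print(bot.get_state()["t"])
```

```text
held rim centre [565.5 240.  157.1] 0.0
meter corners [[348.0, 602.0], [426.0, 538.0], [518.0, 602.0], [509.0, 706.0]]
True [519.09932846 342.19262551  44.48698346] [-1.1 -0.3  5.5]
[240.  31.] 785 [[458.7, 282.3], [460.3, 279.6], [461.9, 276.8]]
[247. 117.] 606 [[463.2, 195.4], [464.6, 195.8], [466.1, 196.1]]
[259. 250.] 605 [[473.1, 33.7], [474.2, 39.7], [475.3, 45.7]]
28.6333
```

View pics/n2.png

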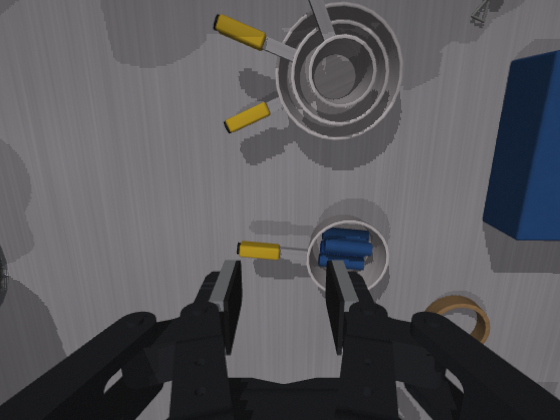

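The three pans are nested concentrically near (341,71), with the handles fanned and the gripper clear. I'll check the numbers once more, then hand in.

Run:
```python
from act import *
from fit import rim
import pickle
m,im=pickle.load(open("n2.pkl","rb"))
C=[rim(m,im,(339,71),70,40,"L"),rim(m,im,(340,67),52,54,"M"),rim(m,im,(343,71),35,68,"S")]
d1,d2=np.hypot(*(C[0]-C[1])),np.hypot(*(C[1]-C[2]));print(d1,d2)
ms=imaging.camera_model("scene");md=imaging.camera_model("side")
A=yellow(imaging.capture("scene"),30);B=yellow(imaging.capture("side"),30);G=[]
for x in A:
    for y in B:
        P,g=tri(ms,x[0],md,y[0])
        if g<4 and 0<P[2]<100: print(P.round(1),g.round(1),x[1],y[1]); G.append(P)
zs=[P[2] for P in G if np.hypot(P[0]-519,P[1]-342)<12]
if max(d1,d2)<12 and zs and 55<zs[0]<75: print("sign",bot.sign_off())
```

```text
L centre [563.4 239.9] R 68.1 expect 70 n 924 std 2.16
M centre [564.8 248.3] R 53.5 expect 52 n 548 std 2.99
S centre [567.5 244.5] R 36.3 expect 35 n 469 std 2.88
8.54061737727972 4.708056245101894
[518.4 345.5  65.7] 0.9 69 43
[459.9 282.8  50.7] 1.6 80 79
[464.4 197.7  37.9] 1.9 91 83
[473.8  37.5  47. ] 1.7 109 104
[ 844.4 -252.8   10.6] 2.5 67 47
the job is handed in; nothing more can be done
sign None
```

The job is handed in, though I haven't seen the judge's verdict. The medium pan is nested in the large and the small in the medium. By my camera fits the centres are within about 9 mm and the sleeve heights match pans lying flat. The handles are fanned about 45° apart, the pan holding the cells is undisturbed, and the gripper is clear.

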